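# Clear the lamp sorting board with the sweeper

## Task

Clear the white sorting board. First lift the empty red cup off it and nest it, upright, in the grey pot that sits in the white pot; then take the orange-handled sweeper and sweep all four lamp heads off the board's end into the yellow bin, never touching the lamp heads with the gripper or arm. Last, stand the sweeper upright and lengthwise back on its black parking mat and let go, leaving the white tub, the black cap and the stack of steel plates where they are.

Things in the scene. Friction and masses are not known exactly. Their poses are not given: they have to be found in the camera images.
- board: Raised sorting board, fixed: white top at 80 mm above the bench, 280 mm long along its y axis, 192 mm wide along x. Two aluminium rails (10 mm wide, rising 18 mm above the white top) run along its long sides, 172 mm apart inside; both y ends are open, with no lip. Origin on the bench under the board's centre, z up; the top's ends are at y = +140 and -140 mm.
- bin_yellow: Yellow open bin, fixed, standing against one open end of the board (at the board's +y or -y end; it changes): outside 184 mm (along x, parallel to the board's x) x 106 mm (along y) x 76 mm high, walls and floor 4 mm; its rim is 4 mm below the board's top and its near wall almost touches the board (1 mm). Origin at the centre of its underside.
- bin_blue: Blue open bin, fixed, the same size as the yellow one, at the board's other end. Not to be used. Origin at the centre of its underside.
- lamp1: Rejected lamp head 1: flat block 62 x 42 mm, 26 mm high, about 80 g, a bare metal base plate (6 mm) under a black body with an amber lens. Origin at the centre of its underside; x along the 62 mm side, z up. Starts lying flat somewhere on the sorting board; at least 30 mm of clear board is left at each open end.
- lamp2: Rejected lamp head 2: flat block 62 x 42 mm, 26 mm high, about 80 g, a bare metal base plate (6 mm) under a black body with a red lens. Origin at the centre of its underside; x along the 62 mm side, z up. Starts lying flat somewhere on the sorting board; at least 30 mm of clear board is left at each open end.
- lamp3: Rejected lamp head 3: flat block 62 x 42 mm, 26 mm high, about 80 g, a bare metal base plate (6 mm) under a black body with a blue lens. Origin at the centre of its underside; x along the 62 mm side, z up. Starts lying flat somewhere on the sorting board; at least 30 mm of clear board is left at each open end.
- lamp4: Rejected lamp head 4: flat block 62 x 42 mm, 26 mm high, about 80 g, a bare metal base plate (6 mm) under a black body with an amber lens. Origin at the centre of its underside; x along the 62 mm side, z up. Starts lying flat somewhere on the sorting board; at least 30 mm of clear board is left at each open end.
- cup_small: Empty red cup standing on the board among the lamp heads: 56 mm across at the rim, 52 mm at the foot, 95 mm high, wall 3 mm, 60 g. It is stiff. Origin at the centre of its underside, z up.
- pot_medium: Grey round pot sitting inside the white pot, loose: 84 mm across at the rim, 80 mm at the foot, 52 mm high, wall 4 mm, floor 5 mm thick (the red cup's place is on this floor). Origin at the centre of its underside, z up.
- pot_large: White round pot standing on the bench beyond the board, left or right, loose: 104 mm across at the rim, 36 mm high, wall 4 mm, floor 5 mm. Origin at the centre of its underside, z up.
- sweeper: Sweeper, 250 g, symmetric both ways. Grey blade with black rubber foot, 147 mm long (x) x 22 mm thick (y) x 45 mm high; over it a black neck 70 mm long, 14 mm thick, heights 45 to 62 mm; on top an orange handle bar 110 mm long (x), 22 mm thick (y), heights 62 to 90 mm, to be gripped across its thickness from above. Origin: centre of the blade's underside, z up. Starts standing on the mat.
- parking_mat: Black parking mat with yellow outline, fixed on the bench beyond the board, left or right: 200 mm (its x axis) x 60 mm (y), 4 mm thick. Origin at the centre of its underside, z up.
- tub: Bystander: white tub with lid, 102 mm across, 139 mm high. Origin at the centre of its underside.
- black_cap: Bystander: black rubber cap, 70 mm across, 53 mm high. Origin at the centre of its underside.
- plate_stack: Bystander: stack of steel plates 102 x 68 mm, 30 mm high. Origin at the centre of its underside.

How it is judged:
By the outcome, as a careful person would: the job done as asked, in the order asked, and still so for the second after the job is handed in, with the robot touching nothing.
It also fails if it takes over 61 s, if anything falls off the work surface, if the arm or the gripper's body presses on something with over 40 N, if the wrist force passes 120 N, or if a joint passes its speed limit or range.

## Robot

A 7-joint arm with a two-finger parallel gripper is mounted at the origin on the work surface. World frame = base frame: x ahead of the robot, y to its left, z up, the work surface at z = 0. Lengths are in m, angles in rad, forces in N, time in s.
With the tool pointing down it reaches from about 0.425 to 0.875 m from the base axis. Payload 4.7 kg.
Tool frame: the origin (TCP) lies on the centre line of the jaws, within the pads' length; the fingertips stand 22 mm ahead of it and the grasp point (between the pads) lies 3 mm ahead of it (ctrl.tcp_to_tips is the z of the fingertips in the tool frame, in m); z points along the fingers, y is the direction in which the jaws open and shut (so a half turn about z gives the same grasp; the last joint's range is limited). The gripper opens to 87 mm and grips with 3 to 60 N. Pads are 19 mm wide; open, the fingers measure 117 mm over their backs; the gripper's body (75 mm by 190 mm) begins 51 mm behind the grasp point.
Start: joints at [1.337, 0.321, -0.07, 1.45, 0.023, 1.371, -0.057], TCP at [0.159, -0.63, 0.245] pointing down, gripper open.
Joint ranges: [-2.86, 2.86], [-0.3, 2.09], [-1.38, 1.24], [0.06, 2.45], [-1.56, 4.7], [0.09, 2.05], [-2.69, 2.69]. Speed limits (rad/s): [2.57, 2.57, 3.14, 3.14, 3.14, 3.14, 3.14].

## Interface

Orientations are given as a rotation vector (axis times angle).
In Python, from bench import ctrl, cams gives the robot as it stands.
- The arm moves only by the tool move_arm, never from a script. Its argument "deltas" is a list of rows, each an object with "linear": the shift along the tool's x, y, z as a fraction of full scale, a list of three; "turn": the turn, a rotation vector about the tool's x, y, z as a fraction of full scale, a list of three; "claw": the closure, from 0 (fully open) to 1 (shut). In form: [{"linear": [tx, ty, tz], "turn": [wx, wy, wz], "claw": claw}, ...]. A call has 1 to 20 rows; each row shifts and turns the commanded pose from where the row before left it, along the tool's axes as they then stand; what a row does not reach is not made up. Full scale, the value 1, is 0.03 m for a shift and 4 degrees for a turn. A row lasts 1/12 s, in which the tool goes at most 41.7 mm and 7.16 degrees, less where a joint would pass 70% of its speed; a pose out of reach is approached as far as the arm can. A call with a number of a shift or a turn outside -1 to 1 is refused whole. A call with a gripper value outside its range is refused whole. The fingers move at their own pace and stop on an object; "grip_force" is the grip in N (left out, the last holds). Time passes only in rows, so rows that do not move let the fingers close. It gives the time, the measured TCP pose, the force and the opening at its end, in the units of the state.
- ctrl.get_state(): the state, without advancing time (a new reading comes with each control period).
- cams.get_image(name): name is "side" or "top"; returns a dict with "image" (400x640x3 uint8, red, green, blue), "K" (3x3 intrinsics, pixels), "k1" (the pictures are not rectified: a ray, as slopes to the right and down, at radius r is drawn at 1 + k1 r^2 times it, then the intrinsics apply), "world_from_camera" (4x4, takes a point from camera to world coordinates). Camera axes: x right, y down, z forward; pixel columns grow to the right and rows downward; lengths in m; the calibration is good to about 2 mm. A picture is of the moment at which its call begins. There is no depth.
- ctrl.close_job(): hands the job in, once; it reports no verdict.
The state is a dict: "time": time; "joint_positions": joint angles; "qd": joint speeds; "joint_torque": joint torques, N m; "position": TCP position; "tool_rot": TCP orientation; "ft_force": force on the tool from outside, world axes, zero at the start; "torque": the same for the moment, N m; "grip_width": opening from 0.0 (shut) to 1.0 (fully open).
Only numpy, scipy, OpenCV 4.12 (cv2) and the standard library are available. Lean on these libraries where they do the work, as an engineer would, in place of code of your own. Each camera call takes 0.05 s, during which the arm holds its last target. There are 200 camera calls.

## Working session

There is one attempt and no reset: what is moved stays moved. The work goes in short steps, Python scripts to look and compute and a tool call to move; the robot and the scene stay as the last step left them, time stands still between calls to the robot, and variables do not carry over. Pictures are saved under pics/ and viewed, about 8 in all and at most 12, crops included, and the job is handed in when it is done.

Besides the shell and the picture viewer there is one more tool, called after "Call:" as name([rows], argument=value, ...), one row to a line, values as JSON. move_arm: Moves the arm, as the interface text tells. Shift numbers are shares of 0.03 m and turn numbers shares of 4 degrees, none past 1 either way. Its arguments: {"type":"object","properties":{"deltas":{"type":"array"},"grip_force":{"type":"number"}},"required":["deltas"]}

```bash
mkdir -p pics; ls; cat > h.py <<'E'
import numpy as np, cv2
from bench import ctrl, cams
def grab(n):
    d=cams.get_image(n); d['image']=np.ascontiguousarray(d['image']); np.savez('%s.npz'%n,**d); return d
def load(n): return dict(np.load('%s.npz'%n))
def ray(d,u,v):
    K=d['K'];x=(u-K[0,2])/K[0,0];y=(v-K[1,2])/K[1,1]
    k=float(d['k1']); a,b=x,y
    for _ in range(20):
        s=1+k*(a*a+b*b); a,b=x/s,y/s
    T=d['world_from_camera']; return T[:3,3],T[:3,:3]@np.array([a,b,1])
def plane(d,u,v,z):
    o,r=ray(d,u,v); return (o+r*(z-o[2])/r[2])
def proj(d,p):
    T=np.linalg.inv(d['world_from_camera']);q=T[:3,:3]@np.array(p)+T[:3,3]
    a,b=q[0]/q[2],q[1]/q[2]; s=1+float(d['k1'])*(a*a+b*b)
    return np.array([d['K'][0,0]*a*s+d['K'][0,2],d['K'][1,1]*b*s+d['K'][1,2]])
def save(im,n): cv2.imwrite('pics/'+n,cv2.cvtColor(im,cv2.COLOR_RGB2BGR))
E
python3 - <<'E'
from h import *
for n in('top','side'):
    d=grab(n); save(d['image'],n+'0.png'); print(n,d['world_from_camera'].round(3),d['K'],d['k1'])
print(ctrl.get_state())
E
```

```text
pics
top [[ 1.200e-02 -9.990e-01  4.400e-02  4.640e-01]
 [-1.000e+00 -1.200e-02  1.000e-03 -1.300e-02]
 [-1.000e-03 -4.400e-02 -9.990e-01  1.532e+00]
 [ 0.000e+00  0.000e+00  0.000e+00  1.000e+00]] [[511.39556312   0.         317.34921005]
 [  0.         511.39556312 201.64153458]
 [  0.           0.           1.        ]] -0.07867323452903105
side [[-9.950e-01 -7.200e-02  7.300e-02  4.350e-01]
 [-1.030e-01  7.030e-01 -7.040e-01  1.119e+00]
 [-1.000e-03 -7.070e-01 -7.070e-01  1.178e+00]
 [ 0.000e+00  0.000e+00  0.000e+00  1.000e+00]] [[519.41355021   0.         318.74308741]
 [  0.         519.41355021 206.66402355]
 [  0.           0.           1.        ]] -0.09847263129670045
{'time': 0.1, 'joint_positions': array([ 1.33711226,  0.32174778, -0.07009518,  1.45159195,  0.02262549,
        1.3707861 , -0.05691016]), 'qd': array([-0.00105504, -0.00126271,  0.00014625, -0.00139123,  0.00069263,
       -0.00195937,  0.00022123]), 'joint_torque': array([ 1.59784081e-04, -4.92570806e+01, -4.05548969e-01, -3.13398993e+01,
       -6.41482067e-02,  3.95585387e-02,  6.24092308e-05]), 'position': array([ 0.15925368, -0.62970337,  0.2435521 ]), 'tool_rot': array([-3.11580494e+00, -3.88063773e-01,  5.19180371e-04]), 'ft_force': array([ 0.67849691, -0.38403638, -0.03810528]), 'torque': array([0.02017587, 0.01448504, 0.01964892]), 'grip_width': 1.0056416767059149}
```

View pics/top0.png

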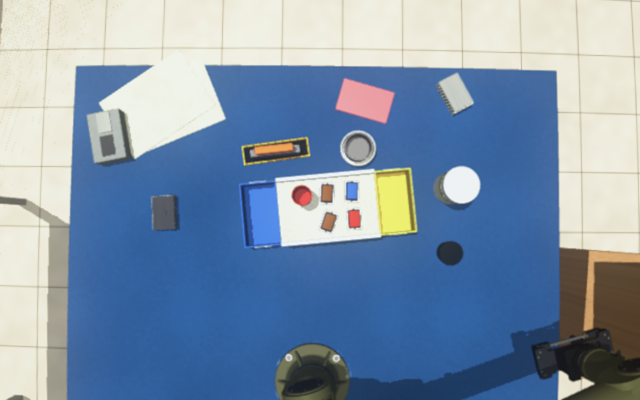

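View pics/side0.png

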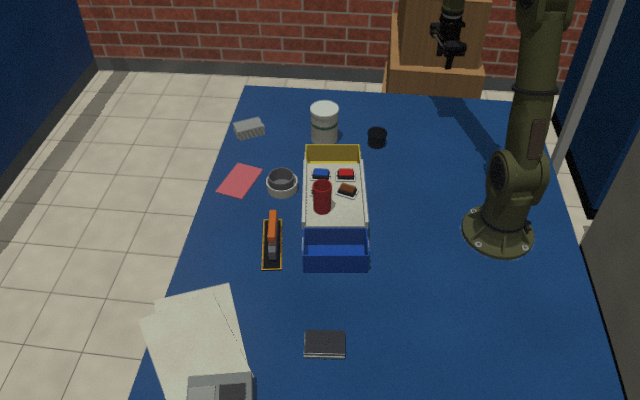

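The top view shows the board centred near (328,208), with yellow bin on the right (world -y), the cup at (302,196) and pots at (358,148). The sweeper is on its mat at (276,150), and the four lamps are between x=327 and 354. The side view agrees with this. Next I measure.

```bash
cat > meas.py <<'E'
from h import *
def blobs(d,m,z,roi=None,amin=30):
    m=m.astype(np.uint8)
    if roi:
        q=np.zeros_like(m); q[roi[1]:roi[3],roi[0]:roi[2]]=1; m=m*q
    cs,_=cv2.findContours(m,cv2.RETR_EXTERNAL,cv2.CHAIN_APPROX_NONE); out=[]
    for c in cs:
        if cv2.contourArea(c)<amin: continue
        w=np.array([plane(d,*p[0],z)[:2] for p in c],np.float32)
        r=cv2.minAreaRect(w*1000); out.append(r)
        print('  px',cv2.minAreaRect(c)[0],'c',np.round(r[0],1),'size',np.round(r[1],1),'ang',round(r[2],1))
    return out
E
python3 - <<'E'
from meas import *
d=load('top'); hsv=cv2.cvtColor(d['image'],cv2.COLOR_RGB2HSV); H,S,V=[hsv[...,i].astype(int) for i in range(3)]
R=(240,60,420,250)
print('yellow');blobs(d,(abs(H-29)<6)&(S>120)&(V>100),.076,(350,150,420,250))
print('blue bin');blobs(d,(abs(H-111)<8)&(S>150)&(V>150),.076,(235,170,290,250))
print('mat outline');blobs(d,(abs(H-27)<8)&(S>120)&(V>100),.004,(230,130,320,170))
print('orange');blobs(d,(H<18)&(H>4)&(S>120)&(V>120),.094,(230,130,320,170))
print('red cup+lamp');blobs(d,((H<4)|(H>172))&(S>120),.175,(285,170,370,240))
print('white pot');blobs(d,(S<60)&(V>120),.036,(335,125,380,168))
print('board');blobs(d,(S<70)&(V>140),.08,(270,165,385,250))
print('lamps')
for n,m in(('red',((H<6)|(H>172))&(S>120)),('blue',(abs(H-111)<10)&(S>120)),('amber',(H>5)&(H<22)&(S>70)&(V<200))):
    print(n);blobs(d,m,.106,(316,175,368,235))
x=cv2.resize(d['image'][120:260,225:425],None,fx=4,fy=4,interpolation=cv2.INTER_CUBIC); save(x,'crop0.png')
E
```

```text
yellow
  px (395.17822265625, 201.28216552734375) c [ 531.3 -233.5] size [181.3 102.3] ang 6.1
blue bin
  px (262.0, 209.5) c [503.9 146.7] size [225.7 154.9] ang 0.8
mat outline
  px (281.390869140625, 149.6812286376953) c [686.   98.9] size [ 55.3 159.9] ang 8.3
orange
  px (273.1643981933594, 148.0616455078125) c [677.3 115.7] size [ 25.6 108.6] ang 6.6
red cup+lamp
  px (354.0, 218.5) c [ 479.7 -109.2] size [39.8 26.6] ang 0.6
  px (301.2500305175781, 195.25003051757812) c [539.8  31.6] size [50.8 48.9] ang 45.7
white pot
  px (357.5, 148.5) c [ 688.4 -128.4] size [104.4 102.9] ang 45.5
board
  px (330.9579162597656, 207.05081176757812) c [512.9 -50.4] size [197.7 303.8] ang 6.0
lamps
red
  px (354.0, 218.5) c [ 480.5 -114.1] size [41.8 27.9] ang 0.6
blue
  px (351.5, 190.5) c [ 558.6 -106.4] size [42.1 25.2] ang 0.5
amber
  px (328.3500061035156, 221.4500274658203) c [471.4 -42.6] size [27.3 44.1] ang 72.2
  px (326.5, 193.0) c [550.8 -36.6] size [44.8 25.2] ang 0.6
```

View pics/crop0.png

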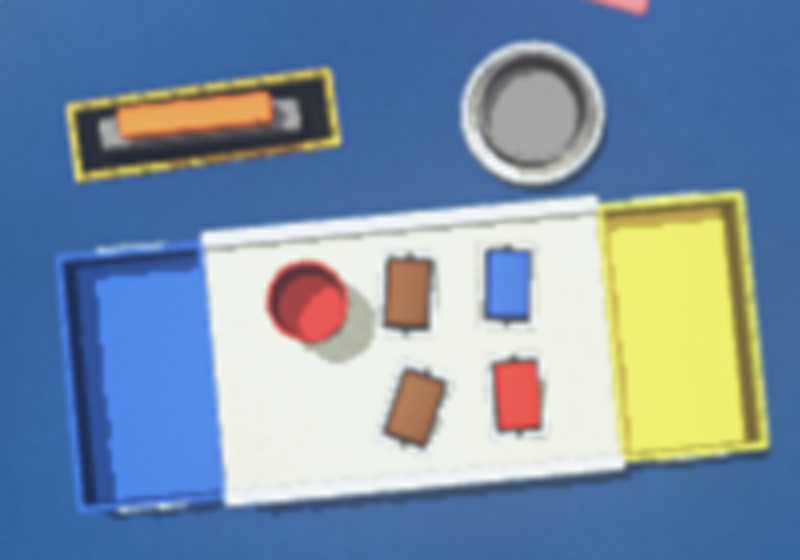

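Crop: the board corners are about (203,235), (598,198), (625,468) and (227,503) in crop pixels. The mat corners are (68,103), (330,68), (340,145) and (78,182). All four lamps are inside the blade's width.

```bash
python3 - <<'E'
from meas import *
d=load('top')
def C(pts,z): return np.array([plane(d,225+(x+.5)/4-.5,120+(y+.5)/4-.5,z)[:2] for x,y in pts])*1e3
b=C([(203,235),(598,198),(625,468),(227,503)],.098)
print(b.round(1),b.mean(0),np.degrees(np.arctan2(*(b[0]-b[1]+b[3]-b[2])[::-1]))-90,np.linalg.norm(b[0]-b[1]),np.linalg.norm(b[1]-b[2]))
m=C([(68,103),(330,68),(340,145),(78,182)],.004)
print(m.mean(0),np.degrees(np.arctan2(*(m[0]-m[1]+m[3]-m[2])[::-1]))-90,np.linalg.norm(m[0]-m[1]))
bc=b.mean(0);a=np.radians(6);R=np.array([[np.cos(a),np.sin(a)],[-np.sin(a),np.cos(a)]])
for n,p in dict(red=(480.5,-114.1),blue=(558.6,-106.4),am1=(471.4,-42.6),am4=(550.8,-36.6),cup=(539.8,31.6),bin=(531.3,-233.5)).items(): print(n,(R@(np.array(p)-bc)).round(1))
s=load('side');hsv=cv2.cvtColor(s['image'],cv2.COLOR_RGB2HSV); H,S,V=[hsv[...,i].astype(int) for i in range(3)]
print('orange side');blobs(s,(H<18)&(H>4)&(S>120)&(V>120),.08,(250,200,290,260))
for nm,p in dict(cup=(.540,.032,.175),foot=(.540,.032,.08),sweep=(.677,.116,.094),pot=(.688,-.128,.036)).items(): print(nm,proj(s,p).round(1))
E
```

```text
[[ 590.9  107.6]
 [ 620.3 -170.3]
 [ 430.6 -190.5]
 [ 403.    88. ]] [511.18180927 -41.30584852] 5.858611655072451 279.44026545603106 190.7699829007118
[682.68120537 116.20074999] 8.467045496856954 199.20700702105307
red [-38.1 -69.2]
blue [ 40.4 -69.7]
am1 [-39.7   2.9]
am4 [39.9  0.5]
cup [36.1 69.5]
bin [-1.000e-01 -1.932e+02]
orange side
  px (271.3755187988281, 223.49221801757812) c [678.7 107.1] size [ 21.2 107.7] ang 7.2
cup [321.6 184.9]
foot [321.5 208.3]
sweep [271.1 222.1]
pot [281.4 180.2]
```

Call:
move_arm([
  {"linear": [0,0,0],"turn": [0,0,0.7],"claw": 0},
  {"linear": [0.3,-0.4,0],"turn": [0,0,0.7],"claw": 0},
  {"linear": [0.6,-0.82,0],"turn": [0,0,0.67],"claw": 0},
  {"linear": [0.6,-0.82,0],"turn": [0,0,0],"claw": 0},
  {"linear": [0.6,-0.82,0],"turn": [0,0,0],"claw": 0},
  {"linear": [0.6,-0.82,0],"turn": [0,0,0],"claw": 0},
  {"linear": [0.6,-0.82,0],"turn": [0,0,0],"claw": 0},
  {"linear": [0.6,-0.82,0],"turn": [0,0,0],"claw": 0},
  {"linear": [0.6,-0.82,0],"turn": [0,0,0],"claw": 0},
  {"linear": [0.6,-0.82,0],"turn": [0,0,0],"claw": 0},
  {"linear": [0.6,-0.82,0],"turn": [0,0,0],"claw": 0},
  {"linear": [0.6,-0.82,0],"turn": [0,0,0],"claw": 0},
  {"linear": [0.6,-0.82,0],"turn": [0,0,0],"claw": 0},
  {"linear": [0.6,-0.82,0],"turn": [0,0,0],"claw": 0},
  {"linear": [0.6,-0.82,0],"turn": [0,0,0],"claw": 0},
  {"linear": [0.6,-0.82,0],"turn": [0,0,0],"claw": 0},
  {"linear": [0.6,-0.82,0],"turn": [0,0,0],"claw": 0},
  {"linear": [0.6,-0.82,0],"turn": [0,0,0],"claw": 0},
  {"linear": [0.6,-0.82,0],"turn": [0,0,0],"claw": 0},
  {"linear": [0.6,-0.82,0],"turn": [0,0,0],"claw": 0},
], grip_force=15)

```text
time: 1.77
position: [0.4414, -0.1406, 0.2443]
tool_rot: [3.137, 0.162, -0.001]
ft_force: [-0.2, 0.2, 0.7]
grip_width: 1.0
```

Call:
move_arm([
  {"linear": [0.6,-0.82,0],"turn": [0,0,0],"claw": 0},
  {"linear": [0.6,-0.82,0],"turn": [0,0,0],"claw": 0},
  {"linear": [0.6,-0.82,0],"turn": [0,0,0],"claw": 0},
  {"linear": [0.6,-0.82,0],"turn": [0,0,0],"claw": 0},
  {"linear": [0.6,-0.82,0],"turn": [0,0,0],"claw": 0},
  {"linear": [0.5,-0.82,0],"turn": [0,0,0],"claw": 0},
  {"linear": [0.32,-0.55,0],"turn": [0,0,0],"claw": 0},
  {"linear": [0,0,0],"turn": [0,0,0],"claw": 0},
  {"linear": [0,0,0],"turn": [0,0,0],"claw": 0},
])

```text
time: 2.52
position: [0.538, 0.0342, 0.244]
tool_rot: [-3.137, -0.167, 0.002]
ft_force: [-0.5, -1.0, -0.2]
grip_width: 0.999
```

```bash
python3 - <<'E'
from h import *
d=grab('top'); s=grab('side')
save(np.hstack([cv2.resize(d['image'][130:270,225:385],None,fx=2.5,fy=2.5),cv2.resize(s['image'][120:260,240:400],None,fx=2.5,fy=2.5)]),'c1.png')
E
```

```text
(no output)
```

View pics/c1.png

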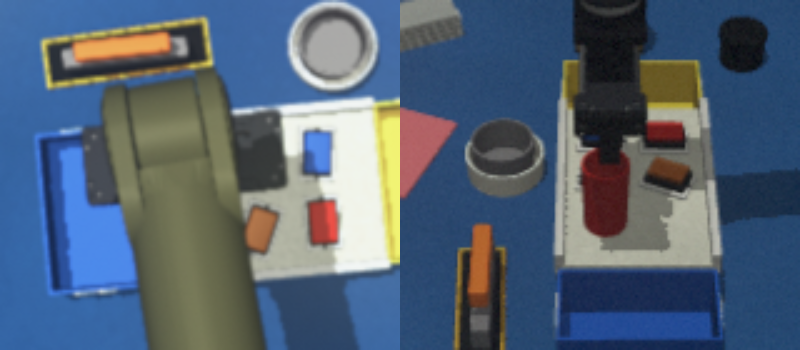

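The gripper's centre line is over the cup at (605,160) in the side crop. I'll descend and grip.

Call:
move_arm([
  {"linear": [0.06,0.06,0.6],"turn": [0,0,0],"claw": 0},
  {"linear": [0,0,0.8],"turn": [0,0,0],"claw": 0},
  {"linear": [0,0,0.8],"turn": [0,0,0],"claw": 0},
  {"linear": [0,0,0.6],"turn": [0,0,0],"claw": 0},
  {"linear": [0,0,0.23],"turn": [0,0,0],"claw": 0},
  {"linear": [0,0,0],"turn": [0,0,0],"claw": 1},
  {"linear": [0,0,0],"turn": [0,0,0],"claw": 1},
  {"linear": [0,0,0],"turn": [0,0,0],"claw": 1},
  {"linear": [0,0,0],"turn": [0,0,0],"claw": 1},
  {"linear": [0,0,0],"turn": [0,0,0],"claw": 1},
  {"linear": [0,0,0],"turn": [0,0,0],"claw": 1},
], grip_force=15)

```text
time: 3.53
position: [0.5408, 0.0314, 0.1545]
tool_rot: [3.137, 0.162, 0.002]
ft_force: [0.6, 1.2, -0.2]
grip_width: 0.635
```

Call:
move_arm([
  {"linear": [0,0,-0.3],"turn": [0,0,0],"claw": 1},
  {"linear": [0,0,-0.6],"turn": [0,0,0],"claw": 1},
  {"linear": [0,0,-0.8],"turn": [0,0,0],"claw": 1},
  {"linear": [0.3,0.4,-0.3],"turn": [0,0,0],"claw": 1},
  {"linear": [0.55,0.75,0],"turn": [0,0,0],"claw": 1},
  {"linear": [0.55,0.75,0],"turn": [0,0,0],"claw": 1},
  {"linear": [0.55,0.75,0],"turn": [0,0,0],"claw": 1},
  {"linear": [0.55,0.75,0],"turn": [0,0,0],"claw": 1},
  {"linear": [0.55,0.75,0],"turn": [0,0,0],"claw": 1},
  {"linear": [0.55,0.75,0],"turn": [0,0,0],"claw": 1},
  {"linear": [0.55,0.65,0],"turn": [0,0,0],"claw": 1},
  {"linear": [0.18,0.26,0],"turn": [0,0,0],"claw": 1},
  {"linear": [0,0,0],"turn": [0,0,0],"claw": 1},
  {"linear": [0,0,0],"turn": [0,0,0],"claw": 1},
])

```text
time: 4.7
position: [0.687, -0.1278, 0.2136]
tool_rot: [-3.136, -0.162, 0.001]
ft_force: [0.0, 1.7, 0.4]
grip_width: 0.635
```

```bash
python3 - <<'E'
from h import *
s=grab('side')
x=cv2.resize(s['image'][100:240,220:380],None,fx=4,fy=4,interpolation=cv2.INTER_CUBIC); save(x,'c2.png')
E
```

```text
(no output)
```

View pics/c2.png

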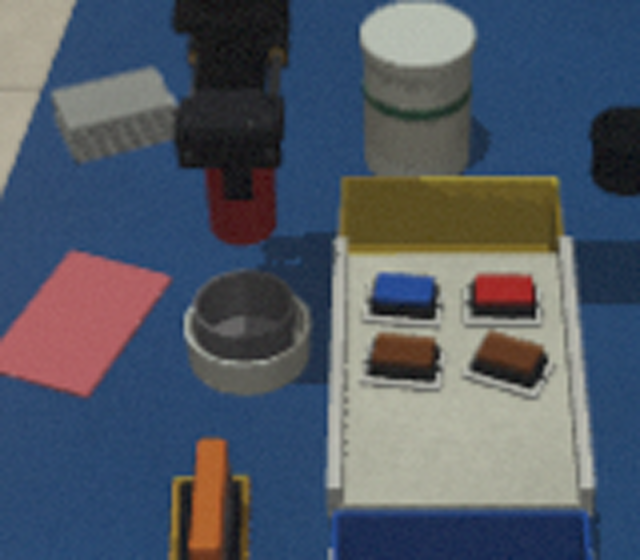

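The cup hangs about over the grey pot (column 242 against 246 in the crop), which perspective explains. I'll lower it.

Call:
move_arm([
  {"linear": [0,0,0.4],"turn": [0,0,0],"claw": 1},
  {"linear": [0,0,0.7],"turn": [0,0,0],"claw": 1},
  {"linear": [0,0,0.7],"turn": [0,0,0],"claw": 1},
  {"linear": [0,0,0.7],"turn": [0,0,0],"claw": 1},
  {"linear": [0,0,0.6],"turn": [0,0,0],"claw": 1},
  {"linear": [0,0,0.5],"turn": [0,0,0],"claw": 1},
  {"linear": [0,0,0.3],"turn": [0,0,0],"claw": 1},
  {"linear": [0,0,0.2],"turn": [0,0,0],"claw": 1},
  {"linear": [0,0,0.1],"turn": [0,0,0],"claw": 1},
  {"linear": [0,0,0],"turn": [0,0,0],"claw": 1},
  {"linear": [0,0,0],"turn": [0,0,0],"claw": 1},
])

```text
time: 5.67
position: [0.688, -0.1286, 0.0886]
tool_rot: [3.137, 0.162, 0.002]
ft_force: [-0.3, 0.8, 0.4]
grip_width: 0.635
```

Call:
move_arm([
  {"linear": [0,0,0.05],"turn": [0,0,0],"claw": 1},
  {"linear": [0,0,0.05],"turn": [0,0,0],"claw": 1},
  {"linear": [0,0,0],"turn": [0,0,0],"claw": 1},
  {"linear": [0,0,0],"turn": [0,0,0],"claw": 1},
])

```text
time: 6.0
position: [0.6875, -0.1287, 0.0848]
tool_rot: [3.137, 0.162, 0.0]
ft_force: [-0.8, -0.3, -1.1]
grip_width: 0.634
```

Call:
move_arm([
  {"linear": [0,0,0],"turn": [0,0,0],"claw": 0},
  {"linear": [0,0,0],"turn": [0,0,0],"claw": 0},
  {"linear": [0,0,0],"turn": [0,0,0],"claw": 0},
  {"linear": [0,0,0],"turn": [0,0,0],"claw": 0},
  {"linear": [0,0,0],"turn": [0,0,0],"claw": 0},
  {"linear": [0,0,-0.3],"turn": [0,0,0],"claw": 0},
  {"linear": [0,0,-0.6],"turn": [0,0,0],"claw": 0},
  {"linear": [0,0,-0.8],"turn": [0,0,0],"claw": 0},
  {"linear": [0,0,-0.8],"turn": [0,0,0],"claw": 0},
  {"linear": [0,0,-0.8],"turn": [0,0,0],"claw": 0},
  {"linear": [0,0,-0.8],"turn": [0,0,0],"claw": 0},
  {"linear": [0,0,-0.4],"turn": [0,0,0],"claw": 0},
  {"linear": [0.05,-0.8,0],"turn": [0,0,0],"claw": 0},
  {"linear": [0.05,-0.9,0],"turn": [0,0,0],"claw": 0},
  {"linear": [0.05,-0.9,0],"turn": [0,0,0],"claw": 0},
  {"linear": [0.1,-0.9,0],"turn": [0,0,0],"claw": 0},
  {"linear": [0.1,-0.9,0],"turn": [0,0,0],"claw": 0},
  {"linear": [0.1,-0.9,0],"turn": [0,0,0],"claw": 0},
  {"linear": [0.1,-0.9,0],"turn": [0,0,0],"claw": 0},
  {"linear": [0.1,-0.9,0],"turn": [0,0,0],"claw": 0},
])

```text
time: 7.67
position: [0.6846, 0.0865, 0.2196]
tool_rot: [3.137, 0.162, -0.001]
ft_force: [0.4, -0.5, 0.1]
grip_width: 1.002
```

Call:
move_arm([
  {"linear": [0,0,0],"turn": [0,0,-0.5],"claw": 0},
  {"linear": [0,0,0],"turn": [0,0,-1],"claw": 0},
  {"linear": [0,0,0],"turn": [0,0,-1],"claw": 0},
  {"linear": [0,0,0],"turn": [0,0,-1],"claw": 0},
  {"linear": [0,0,0],"turn": [0,0,-1],"claw": 0},
  {"linear": [0,0,0],"turn": [0,0,-1],"claw": 0},
  {"linear": [0,0,0],"turn": [0,0,-1],"claw": 0},
  {"linear": [0,0,0],"turn": [0,0,-1],"claw": 0},
  {"linear": [0,0,0],"turn": [0,0,-1],"claw": 0},
  {"linear": [0,0,0],"turn": [0,0,-1],"claw": 0},
  {"linear": [0,0,0],"turn": [0,0,-1],"claw": 0},
  {"linear": [0,0,0],"turn": [0,0,-1],"claw": 0},
  {"linear": [0,0,0],"turn": [0,0,-1],"claw": 0},
  {"linear": [0,0,0],"turn": [0,0,-1],"claw": 0},
  {"linear": [0,0,0],"turn": [0,0,-1],"claw": 0},
  {"linear": [0,0,0],"turn": [0,0,-1],"claw": 0},
  {"linear": [0,0,0],"turn": [0,0,-1],"claw": 0},
  {"linear": [0,0,0],"turn": [0,0,-1],"claw": 0},
  {"linear": [0,0,0],"turn": [0,0,-1],"claw": 0},
  {"linear": [0,0,0],"turn": [0,0,-1],"claw": 0},
])

```text
time: 9.33
position: [0.6847, 0.0851, 0.2194]
tool_rot: [-2.332, -2.104, 0.001]
ft_force: [-0.1, -0.2, 0.4]
grip_width: 1.0
```

Call:
move_arm([
  {"linear": [0,0,0],"turn": [0,0,-1],"claw": 0},
  {"linear": [0,0,0],"turn": [0,0,-1],"claw": 0},
  {"linear": [0,0,0],"turn": [0,0,-1],"claw": 0},
  {"linear": [0,0,0],"turn": [0,0,-0.3],"claw": 0},
  {"linear": [0,0,0],"turn": [0,0,0],"claw": 0},
  {"linear": [0,0,0],"turn": [0,0,0],"claw": 0},
])

```text
time: 9.83
position: [0.6848, 0.0852, 0.2195]
tool_rot: [-2.081, -2.353, 0.0]
ft_force: [-0.1, 0.0, 0.0]
grip_width: 0.999
```

```bash
python3 - <<'E'
from meas import *
d=grab('top'); s=grab('side')
save(np.hstack([cv2.resize(d['image'][130:270,225:385],None,fx=2.5,fy=2.5),cv2.resize(s['image'][120:280,220:380],None,fx=2.5,fy=350/160)]),'c3.png')
hsv=cv2.cvtColor(s['image'],cv2.COLOR_RGB2HSV); H,S,V=[hsv[...,i].astype(int) for i in range(3)]
print('orange side');blobs(s,(H<18)&(H>4)&(S>120)&(V>120),.08,(250,200,290,260))
st=ctrl.get_state();print(st['position'],st['tool_rot'],st['joint_positions'],st['time'])
E
```

```text
orange side
  px (271.53448486328125, 223.58621215820312) c [678.2 107.1] size [ 20.8 107.5] ang 6.3
[0.68486986 0.08519584 0.21962089] [ 2.08051164e+00  2.35375062e+00 -2.71811081e-04] [ 0.48789537  0.60619409 -0.98930858  1.34613957  0.50050143  1.44859976
 -0.35181703] 9.9333
```

View pics/c3.png

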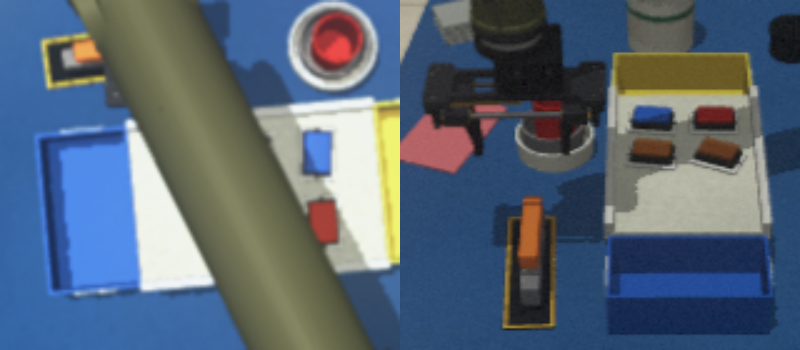

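The cup is nested upright in the grey pot at (338,40) in the left crop, and the jaws lie across the sweeper's thickness. Next I grip the sweeper.

Call:
move_arm([
  {"linear": [0.5,-0.06,0],"turn": [0,0,0],"claw": 0},
  {"linear": [0.52,-0.06,0.3],"turn": [0,0,0],"claw": 0},
  {"linear": [0,0,0.8],"turn": [0,0,0],"claw": 0},
  {"linear": [0,0,0.8],"turn": [0,0,0],"claw": 0},
  {"linear": [0,0,0.8],"turn": [0,0,0],"claw": 0},
  {"linear": [0,0,0.8],"turn": [0,0,0],"claw": 0},
  {"linear": [0,0,0.65],"turn": [0,0,0],"claw": 0},
  {"linear": [0,0,0.3],"turn": [0,0,0],"claw": 0},
  {"linear": [0,0,0.1],"turn": [0,0,0],"claw": 0},
  {"linear": [0,0,0],"turn": [0,0,0],"claw": 0},
  {"linear": [0,0,0],"turn": [0,0,0],"claw": 0.6},
  {"linear": [0,0,0],"turn": [0,0,0],"claw": 0.7},
  {"linear": [0,0,0],"turn": [0,0,0],"claw": 1},
  {"linear": [0,0,0],"turn": [0,0,0],"claw": 1},
  {"linear": [0,0,0],"turn": [0,0,0],"claw": 1},
  {"linear": [0,0,0],"turn": [0,0,0],"claw": 1},
  {"linear": [0,0,0],"turn": [0,0,0],"claw": 1},
], grip_force=45)

```text
time: 11.35
position: [0.6775, 0.1151, 0.0832]
tool_rot: [2.079, 2.355, -0.0]
ft_force: [0.2, -0.3, -0.2]
grip_width: 0.553
```

Call:
move_arm([
  {"linear": [0,0,0],"turn": [0,0,0],"claw": 1},
  {"linear": [0,0,0],"turn": [0,0,0],"claw": 1},
  {"linear": [0,0,0],"turn": [0,0,0],"claw": 1},
  {"linear": [0,0,0],"turn": [0,0,0],"claw": 1},
  {"linear": [0,0,0],"turn": [0,0,0],"claw": 1},
  {"linear": [0,0,0],"turn": [0,0,0],"claw": 1},
])

```text
time: 11.85
position: [0.6775, 0.1152, 0.0831]
tool_rot: [-2.079, -2.355, 0.0]
ft_force: [-0.4, -0.4, -1.1]
grip_width: 0.248
```

Call:
move_arm([
  {"linear": [0,0,-0.2],"turn": [0,0,0],"claw": 1},
  {"linear": [0,0,-0.5],"turn": [0,0,0],"claw": 1},
  {"linear": [0,0,-0.7],"turn": [0,0,0],"claw": 1},
  {"linear": [0,0,-0.8],"turn": [0,0,0],"claw": 1},
  {"linear": [0,0,-0.8],"turn": [0,0,0],"claw": 1},
  {"linear": [0,0,-0.7],"turn": [0,0,0],"claw": 1},
  {"linear": [0,0,-0.3],"turn": [0,0,0],"claw": 1},
  {"linear": [-0.1,-0.4,0],"turn": [0,0,0],"claw": 1},
  {"linear": [-0.25,-0.7,0],"turn": [0,0,0],"claw": 1},
  {"linear": [-0.25,-0.75,0],"turn": [0,0,0],"claw": 1},
  {"linear": [-0.25,-0.75,0],"turn": [0,0,0],"claw": 1},
  {"linear": [-0.25,-0.75,0],"turn": [0,0,0],"claw": 1},
  {"linear": [-0.25,-0.75,0],"turn": [0,0,0],"claw": 1},
  {"linear": [-0.25,-0.75,0],"turn": [0,0,0],"claw": 1},
  {"linear": [-0.25,-0.74,0],"turn": [0,0,0],"claw": 1},
  {"linear": [-0.15,-0.5,0],"turn": [0,0,0],"claw": 1},
  {"linear": [0,0,0],"turn": [0,0,0.5],"claw": 1},
  {"linear": [0,0,0],"turn": [0,0,0.8],"claw": 1},
  {"linear": [0,0,0],"turn": [0,0,1],"claw": 1},
  {"linear": [0,0,0],"turn": [0,0,1],"claw": 1},
])

```text
time: 13.52
position: [0.5032, 0.0329, 0.2033]
tool_rot: [2.339, 2.096, -0.002]
ft_force: [-0.1, 0.9, -1.6]
grip_width: 0.247
```

Call:
move_arm([
  {"linear": [0,0,0],"turn": [0,0,1],"claw": 1},
  {"linear": [0,0,0],"turn": [0,0,1],"claw": 1},
  {"linear": [0,0,0],"turn": [0,0,1],"claw": 1},
  {"linear": [0,0,0],"turn": [0,0,1],"claw": 1},
  {"linear": [0,0,0],"turn": [0,0,1],"claw": 1},
  {"linear": [0,0,0],"turn": [0,0,1],"claw": 1},
  {"linear": [0,0,0],"turn": [0,0,1],"claw": 1},
  {"linear": [0,0,0],"turn": [0,0,1],"claw": 1},
  {"linear": [0,0,0],"turn": [0,0,1],"claw": 1},
  {"linear": [0,0,0],"turn": [0,0,1],"claw": 1},
  {"linear": [0,0,0],"turn": [0,0,1],"claw": 1},
  {"linear": [0,0,0],"turn": [0,0,1],"claw": 1},
  {"linear": [0,0,0],"turn": [0,0,1],"claw": 1},
  {"linear": [0,0,0],"turn": [0,0,1],"claw": 1},
  {"linear": [0,0,0],"turn": [0,0,1],"claw": 1},
  {"linear": [0,0,0],"turn": [0,0,1],"claw": 1},
  {"linear": [0,0,0],"turn": [0,0,1],"claw": 1},
  {"linear": [0,0,0],"turn": [0,0,1],"claw": 1},
  {"linear": [0,0,0],"turn": [0,0,1],"claw": 1},
  {"linear": [0,0,0],"turn": [0,0,0.5],"claw": 1},
])

```text
time: 15.18
position: [0.5032, 0.0334, 0.2032]
tool_rot: [3.137, 0.158, -0.001]
ft_force: [0.3, 0.7, -1.8]
grip_width: 0.25
```

Call:
move_arm([
  {"linear": [0,0,0],"turn": [0,0,0],"claw": 1},
  {"linear": [0,0,0],"turn": [0,0,0],"claw": 1},
])

```text
time: 15.35
position: [0.5034, 0.0333, 0.2032]
tool_rot: [3.137, 0.165, -0.0]
ft_force: [0.3, 0.3, -2.1]
grip_width: 0.248
```

```bash
python3 - <<'E'
from meas import *
d=grab('top'); s=grab('side')
save(np.hstack([cv2.resize(d['image'][130:270,225:385],None,fx=2.5,fy=2.5),cv2.resize(s['image'][130:270,260:400],None,fx=2.5,fy=2.5)]),'c4.png')
hsv=cv2.cvtColor(s['image'],cv2.COLOR_RGB2HSV); H,S,V=[hsv[...,i].astype(int) for i in range(3)]
print('orange side');blobs(s,(H<18)&(H>4)&(S>150)&(V>120),.2,(270,130,390,260))
st=ctrl.get_state();print(st['position'],st['tool_rot'],st['time'],st['grip_width'])
E
```

```text
orange side
[0.5034848  0.03315755 0.20314258] [ 3.13699959e+00  1.64225830e-01 -2.52286298e-04] 15.45 0.2507127954825691
```

View pics/c4.png

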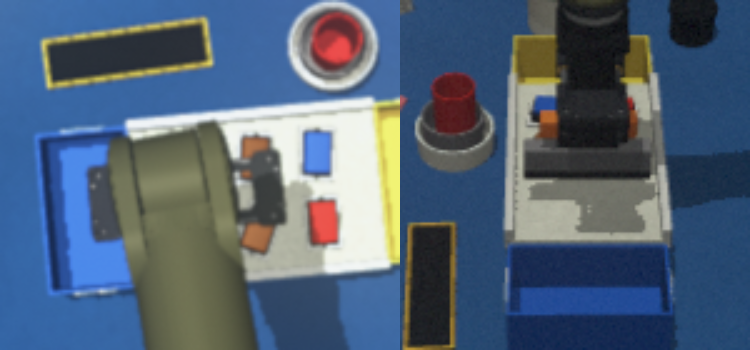

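The blade (crop 525–652, row 176) hangs between the rails, with the lamps ahead of it. I'll check the lateral offset and re-measure the bare mat.

```bash
python3 - <<'E'
from meas import *
s=load('side');d=load('top')
g=s['image'][:, :].astype(int)
a=plane(s,310,200.8,.124);b=plane(s,360,200.4,.124);print(a,b,(a+b)/2)
hsv=cv2.cvtColor(d['image'],cv2.COLOR_RGB2HSV); H,S,V=[hsv[...,i].astype(int) for i in range(3)]
m=(abs(H-27)<8)&(S>120)&(V>100); m[:130]=0;m[175:]=0;m[:,:235]=0;m[:,315:]=0
pts=np.argwhere(m)[:,::-1]
w=np.array([plane(d,*p,.004)[:2]*1e3 for p in pts],np.float32);print(cv2.minAreaRect(w))
# rail inner edges, side view, at row beneath blade
for v in (218,222): print(v,[tuple(int(c) for c in g[v,u]) for u in range(296,310)],[tuple(int(c) for c in g[v,u]) for u in range(358,374)])
E
```

```text
[0.57212895 0.04819964 0.124     ] [0.42771393 0.0317547  0.124     ] [0.49992144 0.03997717 0.124     ]
((682.574951171875, 117.07328033447266), (56.87135314941406, 196.92996215820312), 8.499125480651855)
218 [(45, 73, 111), (42, 72, 111), (40, 70, 109), (40, 72, 111), (38, 72, 111), (98, 118, 134), (168, 172, 167), (182, 184, 175), (180, 182, 173), (125, 126, 120), (160, 161, 148), (175, 175, 160), (176, 178, 161), (175, 176, 159)] [(159, 160, 147), (172, 172, 156), (177, 178, 163), (171, 172, 158), (173, 172, 158), (172, 172, 156), (120, 122, 115), (171, 174, 164), (186, 186, 178), (183, 186, 176), (102, 117, 124), (44, 72, 110), (41, 73, 112), (41, 73, 114), (40, 74, 115), (38, 72, 112)]
222 [(38, 71, 109), (39, 69, 110), (42, 71, 113), (42, 75, 113), (38, 70, 111), (69, 87, 109), (110, 113, 113), (109, 110, 104), (107, 109, 104), (101, 103, 97), (162, 162, 148), (177, 179, 161), (178, 180, 164), (181, 181, 164)] [(164, 166, 150), (167, 167, 152), (172, 174, 159), (172, 174, 157), (172, 173, 158), (169, 169, 154), (133, 133, 121), (117, 120, 114), (114, 114, 110), (115, 117, 111), (80, 89, 94), (45, 75, 110), (40, 74, 113), (42, 74, 114), (42, 75, 116), (44, 76, 117)]
```

Call:
move_arm([
  {"linear": [0.05,0,0.4],"turn": [0,0,0],"claw": 1},
  {"linear": [0,0,0.5],"turn": [0,0,0],"claw": 1},
  {"linear": [0,0,0.35],"turn": [0,0,0],"claw": 1},
  {"linear": [0,0,0.1],"turn": [0,0,0],"claw": 1},
  {"linear": [0,0,0],"turn": [0,0,0],"claw": 1},
  {"linear": [0,0,0],"turn": [0,0,0],"claw": 1},
  {"linear": [0,0,0],"turn": [0,0,0],"claw": 1},
])

```text
time: 16.03
position: [0.5056, 0.0333, 0.1631]
tool_rot: [3.137, 0.163, 0.001]
ft_force: [0.4, -0.1, -1.6]
grip_width: 0.25
```

Call:
move_arm([
  {"linear": [0,0.1,0.06],"turn": [0,0,0],"claw": 1},
  {"linear": [0,0.3,0],"turn": [0,0,0],"claw": 1},
  {"linear": [0,0.35,0],"turn": [0,0,0],"claw": 1},
  {"linear": [0,0.35,0],"turn": [0,0,0],"claw": 1},
  {"linear": [0,0.35,0],"turn": [0,0,0],"claw": 1},
  {"linear": [0,0.35,0],"turn": [0,0,0],"claw": 1},
  {"linear": [0,0.35,0],"turn": [0,0,0],"claw": 1},
  {"linear": [0,0.35,0],"turn": [0,0,0],"claw": 1},
  {"linear": [0,0.35,0],"turn": [0,0,0],"claw": 1},
  {"linear": [0,0.35,0],"turn": [0,0,0],"claw": 1},
  {"linear": [0,0.35,0],"turn": [0,0,0],"claw": 1},
])

```text
time: 16.95
position: [0.5163, -0.0734, 0.1609]
tool_rot: [-3.137, -0.163, -0.0]
ft_force: [-1.1, 3.0, -0.1]
grip_width: 0.25
```

```bash
python3 - <<'E'
from meas import *
d=grab('top'); s=grab('side')
save(np.hstack([cv2.resize(d['image'][150:270,275:425],None,fx=2.6,fy=2.6),cv2.resize(s['image'][110:230,260:400],None,fx=2.6,fy=2.6)]),'c5.png')
E
```

```text
(no output)
```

View pics/c5.png

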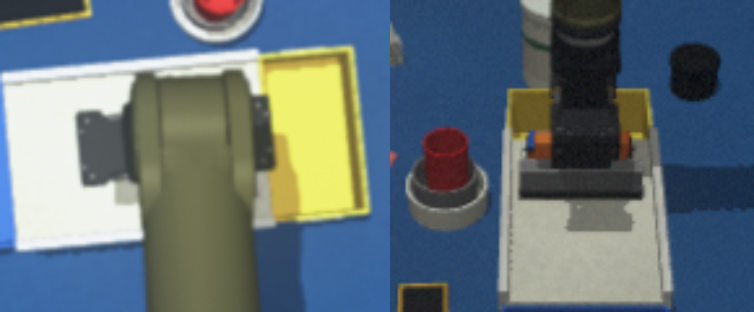

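The blade is centred between the rails with all lamps ahead of it. I'll finish the sweep.

Call:
move_arm([
  {"linear": [0,0.2,0],"turn": [0,0,0],"claw": 1},
  {"linear": [0,0.3,0],"turn": [0,0,0],"claw": 1},
  {"linear": [0,0.3,0],"turn": [0,0,0],"claw": 1},
  {"linear": [0,0.3,0],"turn": [0,0,0],"claw": 1},
  {"linear": [0,0.3,0],"turn": [0,0,0],"claw": 1},
  {"linear": [0,0.3,0],"turn": [0,0,0],"claw": 1},
  {"linear": [0,0.3,0],"turn": [0,0,0],"claw": 1},
  {"linear": [0,0.3,0],"turn": [0,0,0],"claw": 1},
  {"linear": [0,0.3,0],"turn": [0,0,0],"claw": 1},
  {"linear": [0,0.3,0],"turn": [0,0,0],"claw": 1},
  {"linear": [0,0.3,0],"turn": [0,0,0],"claw": 1},
  {"linear": [0,0.3,0],"turn": [0,0,0],"claw": 1},
  {"linear": [0,0.1,0],"turn": [0,0,0],"claw": 1},
  {"linear": [0,0,0],"turn": [0,0,0],"claw": 1},
  {"linear": [0,0,0],"turn": [0,0,0],"claw": 1},
  {"linear": [0,0,0],"turn": [0,0,0],"claw": 1},
])

```text
time: 18.38
position: [0.5273, -0.1796, 0.1608]
tool_rot: [-3.137, -0.163, 0.0]
ft_force: [-0.1, -0.2, -2.2]
grip_width: 0.246
```

Call:
move_arm([
  {"linear": [0,-0.3,0],"turn": [0,0,0],"claw": 1},
  {"linear": [0,-0.6,0],"turn": [0,0,0],"claw": 1},
  {"linear": [0,-0.8,-0.2],"turn": [0,0,0],"claw": 1},
  {"linear": [0,-0.8,-0.5],"turn": [0,0,0],"claw": 1},
  {"linear": [0,-0.8,-0.7],"turn": [0,0,0],"claw": 1},
  {"linear": [0,-0.8,-0.3],"turn": [0,0,0],"claw": 1},
  {"linear": [0,-0.8,0],"turn": [0,0,0],"claw": 1},
  {"linear": [0,-0.8,0],"turn": [0,0,0],"claw": 1},
  {"linear": [0,-0.8,0],"turn": [0,0,0],"claw": 1},
  {"linear": [0,-0.6,0],"turn": [0,0,0],"claw": 1},
  {"linear": [0,0,0],"turn": [0,0,0],"claw": 1},
  {"linear": [0,0,0],"turn": [0,0,0],"claw": 1},
])

```text
time: 19.38
position: [0.5043, 0.0349, 0.2119]
tool_rot: [3.136, 0.171, -0.0]
ft_force: [1.4, -0.6, -2.3]
grip_width: 0.248
```

```bash
python3 - <<'E'
from meas import *
d=grab('top'); s=grab('side')
save(np.hstack([cv2.resize(d['image'][150:270,275:425],None,fx=2.6,fy=2.6),cv2.resize(s['image'][110:230,260:400],None,fx=2.6,fy=2.6)]),'c6.png')
E
```

```text
(no output)
```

View pics/c6.png

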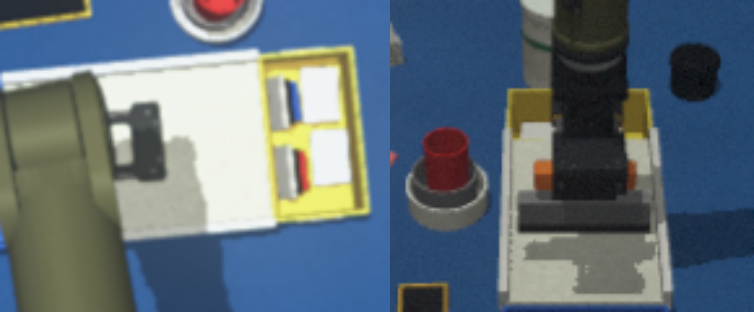

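All four lamps are in the yellow bin, two base-up and two on edge, and the board is empty. I'll return the sweeper.

Call:
move_arm([
  {"linear": [0,0,0],"turn": [0,0,-0.5],"claw": 1},
  {"linear": [0,0,0],"turn": [0,0,-0.9],"claw": 1},
  {"linear": [0,0,0],"turn": [0,0,-1],"claw": 1},
  {"linear": [0,0,0],"turn": [0,0,-1],"claw": 1},
  {"linear": [0,0,0],"turn": [0,0,-1],"claw": 1},
  {"linear": [0,0,0],"turn": [0,0,-1],"claw": 1},
  {"linear": [0,0,0],"turn": [0,0,-1],"claw": 1},
  {"linear": [0,0,0],"turn": [0,0,-1],"claw": 1},
  {"linear": [0,0,0],"turn": [0,0,-1],"claw": 1},
  {"linear": [0,0,0],"turn": [0,0,-1],"claw": 1},
  {"linear": [0,0,0],"turn": [0,0,-1],"claw": 1},
  {"linear": [0,0,0],"turn": [0,0,-1],"claw": 1},
  {"linear": [0,0,0],"turn": [0,0,-1],"claw": 1},
  {"linear": [0,0,0],"turn": [0,0,-1],"claw": 1},
  {"linear": [0,0,0],"turn": [0,0,-1],"claw": 1},
  {"linear": [0,0,0],"turn": [0,0,-1],"claw": 1},
  {"linear": [0,0,0],"turn": [0,0,-1],"claw": 1},
  {"linear": [0,0,0],"turn": [0,0,-1],"claw": 1},
  {"linear": [0,0,0],"turn": [0,0,-1],"claw": 1},
  {"linear": [0,0,0],"turn": [0,0,-1],"claw": 1},
])

```text
time: 21.15
position: [0.5052, 0.0306, 0.2116]
tool_rot: [-2.342, -2.094, 0.001]
ft_force: [0.9, -0.0, -1.9]
grip_width: 0.246
```

Call:
move_arm([
  {"linear": [0,0,0],"turn": [0,0,-1],"claw": 1},
  {"linear": [0,0,0],"turn": [0,0,-1],"claw": 1},
  {"linear": [0,0,0],"turn": [0,0,-1],"claw": 1},
  {"linear": [0,0,0],"turn": [0,0,-0.7],"claw": 1},
  {"linear": [0,0,0],"turn": [0,0,0],"claw": 1},
  {"linear": [0,0,0],"turn": [0,0,0],"claw": 1},
])

```text
time: 21.65
position: [0.5052, 0.0309, 0.2116]
tool_rot: [-2.058, -2.373, 0.001]
ft_force: [0.9, 0.5, -2.8]
grip_width: 0.251
```

Call:
move_arm([
  {"linear": [0.1,0.4,0],"turn": [0,0,0],"claw": 1},
  {"linear": [0.25,0.75,0],"turn": [0,0,0],"claw": 1},
  {"linear": [0.25,0.75,0],"turn": [0,0,0],"claw": 1},
  {"linear": [0.25,0.75,0],"turn": [0,0,0],"claw": 1},
  {"linear": [0.25,0.75,0],"turn": [0,0,0],"claw": 1},
  {"linear": [0.25,0.75,0],"turn": [0,0,0],"claw": 1},
  {"linear": [0.25,0.75,0],"turn": [0,0,0],"claw": 1},
  {"linear": [0.25,0.75,0],"turn": [0,0,0],"claw": 1},
  {"linear": [0.22,0.59,0],"turn": [0,0,0],"claw": 1},
  {"linear": [0,0,0],"turn": [0,0,0],"claw": 1},
  {"linear": [0,0,0.4],"turn": [0,0,0],"claw": 1},
  {"linear": [0,0,0.7],"turn": [0,0,0],"claw": 1},
  {"linear": [0,0,0.8],"turn": [0,0,0],"claw": 1},
  {"linear": [0,0,0.8],"turn": [0,0,0],"claw": 1},
  {"linear": [0,0,0.6],"turn": [0,0,0],"claw": 1},
  {"linear": [0,0,0.4],"turn": [0,0,0],"claw": 1},
  {"linear": [0,0,0.3],"turn": [0,0,0],"claw": 1},
  {"linear": [0,0,0],"turn": [0,0,0],"claw": 1},
  {"linear": [0,0,0],"turn": [0,0,0],"claw": 1},
])

```text
time: 23.23
position: [0.6815, 0.1199, 0.092]
tool_rot: [2.055, 2.376, -0.0]
ft_force: [-0.9, 0.3, -2.2]
grip_width: 0.244
```

Call:
move_arm([
  {"linear": [-0.04,0.03,0.1],"turn": [0,0,0],"claw": 1},
  {"linear": [0,0,0.1],"turn": [0,0,0],"claw": 1},
  {"linear": [0,0,0.05],"turn": [0,0,0],"claw": 1},
  {"linear": [0,0,0.03],"turn": [0,0,0],"claw": 1},
  {"linear": [0,0,0],"turn": [0,0,0],"claw": 1},
  {"linear": [0,0,0],"turn": [0,0,0],"claw": 1},
])

```text
time: 23.73
position: [0.6826, 0.1193, 0.0835]
tool_rot: [2.054, 2.377, 0.0]
ft_force: [-0.7, 0.1, -1.7]
grip_width: 0.248
```

Less than 0.5 mm above the mat, so I release slowly and rise.

Call:
move_arm([
  {"linear": [0,0,0.02],"turn": [0,0,0],"claw": 1},
  {"linear": [0,0,0],"turn": [0,0,0],"claw": 1},
  {"linear": [0,0,0],"turn": [0,0,0],"claw": 0.5},
  {"linear": [0,0,0],"turn": [0,0,0],"claw": 0.4},
  {"linear": [0,0,0],"turn": [0,0,0],"claw": 0.3},
  {"linear": [0,0,0],"turn": [0,0,0],"claw": 0.2},
  {"linear": [0,0,0],"turn": [0,0,0],"claw": 0.2},
  {"linear": [0,0,0],"turn": [0,0,0],"claw": 0.2},
  {"linear": [0,0,0],"turn": [0,0,0],"claw": 0.2},
  {"linear": [0,0,-0.3],"turn": [0,0,0],"claw": 0.2},
  {"linear": [0,0,-0.6],"turn": [0,0,0],"claw": 0.2},
  {"linear": [0,0,-0.8],"turn": [0,0,0],"claw": 0.2},
  {"linear": [0,0,-0.8],"turn": [0,0,0],"claw": 0.2},
  {"linear": [0,0,-0.8],"turn": [0,0,0],"claw": 0.2},
  {"linear": [0,0,-0.8],"turn": [0,0,0],"claw": 0.2},
  {"linear": [0,0,-0.6],"turn": [0,0,0],"claw": 0.2},
  {"linear": [0,-0.8,0],"turn": [0,0,0],"claw": 0.2},
  {"linear": [0,-0.8,0],"turn": [0,0,0],"claw": 0.2},
  {"linear": [0,-0.8,0],"turn": [0,0,0],"claw": 0.2},
  {"linear": [0,-0.8,0],"turn": [0,0,0],"claw": 0.2},
])

```text
time: 25.4
position: [0.5865, 0.1056, 0.2243]
tool_rot: [2.054, 2.377, 0.0]
ft_force: [-1.4, 0.7, 0.9]
grip_width: 0.8
```

Call:
move_arm([
  {"linear": [0,-0.8,0],"turn": [0,0,0],"claw": 0.2},
  {"linear": [0,-0.6,0],"turn": [0,0,0],"claw": 0.2},
  {"linear": [0,0,0],"turn": [0,0,0],"claw": 0.2},
  {"linear": [0,0,0],"turn": [0,0,0],"claw": 0.2},
])

```text
time: 25.73
position: [0.546, 0.0988, 0.2247]
tool_rot: [2.053, 2.374, -0.001]
ft_force: [-0.1, 0.7, 0.4]
grip_width: 0.801
```

```bash
python3 - <<'E'
from meas import *
d=grab('top'); s=grab('side')
save(np.hstack([cv2.resize(d['image'][120:270,225:425],None,fx=2,fy=2),cv2.resize(s['image'][100:275,225:400],None,fx=2,fy=300/175)]),'c7.png')
hsv=cv2.cvtColor(d['image'],cv2.COLOR_RGB2HSV); H,S,V=[hsv[...,i].astype(int) for i in range(3)]
print('orange');blobs(d,(H<18)&(H>4)&(S>120)&(V>120),.094,(230,130,320,170))
E
```

```text
orange
  px (272.1467590332031, 146.74745178222656) c [681.  118.6] size [ 22.  109.9] ang 7.3
```

View pics/c7.png

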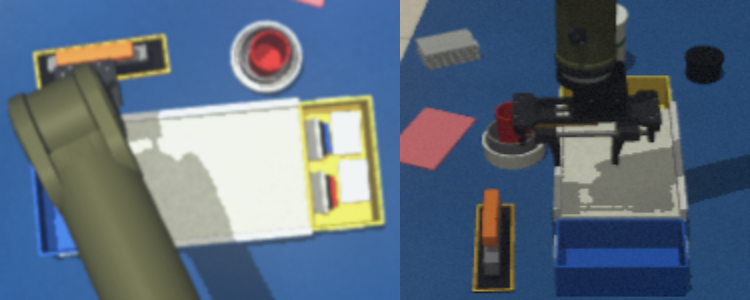

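The sweeper stands on its mat, measured at (681,119) mm against the mat centre at (683,117). The cup is nested, the board is empty and the lamps are in the yellow bin. I'll hand in the job.

```bash
python3 -c "
from bench import ctrl; print(ctrl.close_job())"
```

```text
the job is handed in; nothing more can be done
None
```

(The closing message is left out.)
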